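# Shut the household waffle iron and press its catch in

### The job

Baking is over on the cream household waffle iron with the half-raised grey lid: with the fingertips gently push its raised lid down by the front edge, beside the catch, until it is fully shut; only then press the little black catch at the front all the way in under the lip to its stop, and draw back. Push only: lift nothing, do not press hard, slam the lid or shove the iron, and leave the big steel iron and everything else on the table as it is.

Things in the scene. Friction and masses are not known exactly. Their poses are not given: they have to be found in the camera images.
- iron: cream household waffle iron with grey lid, 244 deep, 245 wide, 112 mm high shut, about 1.9 kg, loose on the table (slides if shoved with some 8 N or more). Origin: centre of its underside; z up, +x from its front to its back (at yaw 0 away from the robot), +y to its left. All mm below in this frame. Base: front face x = -101, top z = 50.
- iron_lid (a joint): angle of the iron's lid, rad: 0 = fully shut, on its stop; grows as the front edge rises (0.96 = fully raised). Hinge axis along y through x = 95, z = 68. Stiff hinge: the lid stays at any angle and goes down under about 1 to 3 N at its front edge. Shut, the lid spans x = -101 to 99, y = -102 to 122, z = 66 to 112, edges rounded.
- lid_edge (a point): a spot on top of the lid's front edge where it can be pushed down, 75 mm to the right of the catch; at x = -92, y = -65, z = 100 in the iron's frame when the lid is shut; moves with the lid. (The black lip, with the catch on it, is in the middle of that edge: x = -118 to -96, y = -25 to 45, z = 73 to 87.)
- iron_catch (a joint): angle of the catch, rad: 0 = tongue hanging square to the lid (straight down in front of the base, lid shut); grows as its lower end swings in under the lip; 0.61 = fully in, on its stop, tip at the base's upper front edge. Stays where it is left; moves under 1 to 4 N at its lower end, the slower the less. Pivot along y through x = -117, z = 83 (lid shut).
- catch_pad (a point): spot to press on the catch: outer face, near the lower end, of a black tongue 26 wide, 36 high, 4 mm thick at the front of the lip. Lid shut, catch at 0: x = -122, y = 10, z = 56. Fully in, the tongue leans 35 degrees inward, so a finger pointing straight down meets the lip first: come from the front, fingers tilted about 45 degrees, tips leading inward.
- waffle_iron_lid (a joint): angle of the lid of the big steel waffle iron to the right; it stands open at about 1.6 rad and is to be left alone (0 would be shut).
- waffle_b: golden waffle, 83x82x27 mm, loose on the wooden cutting board near the robot; origin under its centre. To be left alone.
- waffle_p: golden waffle, 83x86x28 mm, loose on the cutting board; origin under its centre. To be left alone.
- small_bowl: cream-coloured bowl, 129 mm across, 63 mm high, loose; origin at the centre of its underside. To be left alone.
- mixer: white hand mixer standing on its base to the left of the iron, 196 mm long, 84 wide, 128 high, loose, 0.86 kg; origin at the centre of its underside, y along its length. To be left alone.
- waffle_a: golden waffle, 83x97x29 mm, lying loose on the open plate of the big steel iron; origin under its centre. To be left alone.

How it is judged:
By the outcome, as a careful person would: the job done as asked, in the order asked, and still so for the second after the job is handed in, with the robot touching nothing.
It also fails if it takes over 58 s, if anything falls off the work surface, if the arm or the gripper's body presses on something with over 40 N, if the wrist force passes 120 N, or if a joint passes its speed limit or range.

### The arm

A 7-joint arm with a two-finger parallel gripper is mounted at the origin on the work surface; the furniture and walls round the work are solid. World frame = base frame: x ahead of the robot, y to its left, z up, the work surface at z = 0. Lengths are in m, angles in rad, forces in N, time in s.
With the tool pointing down it reaches from about 0.4 to 0.85 m from the base axis. Payload 10.4 kg.
Tool frame: the origin (TCP) lies at the very end of the fingers, on their centre line; the grasp point (between the pads) lies 19 mm behind it; z points along the fingers, y is the line along which they close (so a half turn about z gives the same grasp; the last joint's range is limited). The gripper opens to 85 mm and grips with 20 to 120 N. Pads are 22 mm wide; open, the fingers measure 114 mm over their backs; the gripper's body (76 mm by 85 mm) begins 54 mm behind the grasp point. The pads swing forward as they close: fully open they stand 13 mm farther back than shut.
Start: joints at [1.327, 0.332, -0.065, 1.46, 0.022, 1.35, -0.088], TCP at [0.137, -0.61, 0.231] pointing down, gripper open.
Joint ranges: [-2.6, 2.6], [-0.5, 2.12], [-1.47, 1.34], [0.16, 2.42], [-1.27, 4.41], [0.06, 2.06], [-2.6, 2.6]. Speed limits (rad/s): [2.22, 2.22, 2.79, 2.79, 3.14, 3.14, 3.14].

### API

Orientations are given as a unit quaternion [x, y, z, w].
In Python, from workcell import manip, optics gives the robot as it stands.
- The arm moves only by the tool jog_arm, never from a script. Its arguments are lists of equal length, an entry for each row: "dr": the turn, a rotation vector about the tool's x, y, z normalised to -1 to 1, where 1 is 4 degrees, a list of three; "translation": the shift along the tool's x, y, z normalised to -1 to 1, where 1 is 0.025 m, a list of three; "jaw": the opening, from 0 (shut) to 1 (fully open). A call has 1 to 10 rows; each row shifts and turns the commanded pose from where the row before left it, along the tool's axes as they then stand; what a row does not reach is not made up. A row lasts 1/10 s, in which the tool goes at most 50 mm and 8.59 degrees, less where a joint would pass 70% of its speed; a pose out of reach is approached as far as the arm can. A call with a number of a shift or a turn outside -1 to 1 is refused whole. A call with a gripper value outside its range is refused whole. The fingers move at their own pace and stop on an object; "squeeze" is the grip in N (left out, the last holds). Time passes only in rows, so rows that do not move let the fingers close. It gives the time, the measured TCP pose, the force, the opening and the grip force at its end, in the units of the state.
- manip.get_obs(): the state, without advancing time (a new reading comes with each control period).
- optics.camera(name): name is "side" or "top" or "wrist"; returns a dict with "color" (420x560x3 uint8, red, green, blue), "mtx" (3x3 intrinsics, pixels), "k1" (the pictures are not rectified: a ray, as slopes to the right and down, at radius r is drawn at 1 + k1 r^2 times it, then the intrinsics apply), "R" (3x3) and "t" (3): a world point X has camera coordinates R X + t. Camera axes: x right, y down, z forward; pixel columns grow to the right and rows downward; lengths in m; the calibration is good to about 2 mm. A picture is of the moment at which its call begins. There is no depth.
- manip.hand_in(): hands the job in; it is judged then, once.
The state is a dict: "clock": time; "joint_pos": joint angles; "joint_velocities": joint speeds; "tau": joint torques, N m; "position": TCP position; "ee_rot": TCP orientation; "ft_force": force on the tool from outside, world axes, zero at the start; "torque": the same for the moment, N m; "grip_width": opening from 0.0 (shut) to 1.0 (fully open); "grasp_force": force on a finger pad.
Only numpy, scipy, OpenCV 4.12 (cv2) and the standard library are available. Lean on these libraries where they do the work, as an engineer would, in place of code of your own. Each camera call takes 0.05 s, during which the arm holds its last target. There are 200 camera calls.

## Working session

There is one attempt and no reset: what is moved stays moved. The work goes in short steps, Python scripts to look and compute and a tool call to move; the robot and the scene stay as the last step left them, time stands still between calls to the robot, and variables do not carry over. Pictures are saved under pics/ and viewed, at most 10 in all, crops included, and the job is handed in when it is done.

Besides the shell and the picture viewer there is one more tool, called after "Request:" by a JSON object that holds its "name" and its "arguments". jog_arm: Moves the arm, as the interface text tells. Scaled input: -1 to 1 covers 0.025 m each way for a shift and 4 degrees each way for a turn. Its arguments: {"type":"object","properties":{"dr":{"type":"array","items":{"type":"array","items":{"type":"number"}}},"translation":{"type":"array","items":{"type":"array","items":{"type":"number"}}},"jaw":{"type":"array","items":{"type":"number"}},"squeeze":{"type":"number"}},"required":["dr","translation","jaw"]}

```bash
mkdir -p pics
cat > h.py <<'E'
import numpy as np, cv2
from workcell import manip, optics
def shot(n,f):
    c=optics.camera(n); cv2.imwrite(f'pics/{f}.png',c['color'][:,:,::-1]); np.savez(f'pics/{f}.npz',**{k:np.array(v) for k,v in c.items()}); return c
def ray(c,u,v):
    K=np.array(c['mtx']);x=(u-K[0,2])/K[0,0];y=(v-K[1,2])/K[1,1];rd=np.hypot(x,y);r=rd
    for _ in range(20): r=rd/(1+float(c['k1'])*r*r)
    s=r/rd if rd>0 else 1
    R=np.array(c['R']);t=np.array(c['t']); d=R.T@np.array([x*s,y*s,1]); return -R.T@t,d/np.linalg.norm(d)
def onz(c,u,v,z):
    o,d=ray(c,u,v); return o+d*(z-o[2])/d[2]
def two(c1,p1,c2,p2):
    o1,d1=ray(c1,*p1);o2,d2=ray(c2,*p2)
    s=np.linalg.lstsq(np.stack([d1,-d2],1),o2-o1,rcond=None)[0]
    a=o1+s[0]*d1;b=o2+s[1]*d2; return (a+b)/2,np.linalg.norm(a-b)
def proj(c,X):
    q=np.array(c['R'])@X+np.array(c['t']);x,y=q[:2]/q[2];k=1+float(c['k1'])*(x*x+y*y);K=np.array(c['mtx'])
    return K[0,0]*x*k+K[0,2],K[1,1]*y*k+K[1,2]
E
python3 - <<'E'
from h import *
for n in ['side','top']:
    c=shot(n,n+'0'); print(n,(-np.array(c['R']).T@np.array(c['t'])).round(3),np.array(c['R']).round(2).tolist())
o=manip.get_obs(); print({k:np.round(v,3).tolist() for k,v in o.items()})
E
```

```text
side [0.498 0.612 1.004] [[-0.99, -0.13, 0.0], [-0.1, 0.79, -0.61], [0.08, -0.61, -0.79]]
top [ 0.456 -0.056  1.234] [[0.0, -1.0, 0.0], [-0.99, -0.0, -0.12], [0.12, -0.0, -0.99]]
{'clock': 0.1, 'joint_pos': [1.327, 0.333, -0.065, 1.461, 0.022, 1.35, -0.089], 'joint_velocities': [0.001, -0.002, -0.001, -0.004, -0.0, -0.001, 0.002], 'tau': [0.001, -62.675, 0.049, -39.243, 0.017, 0.007, 0.0], 'position': [0.137, -0.609, 0.231], 'ee_rot': [0.994, 0.11, -0.0, -0.001], 'ft_force': [0.394, -0.247, -0.149], 'torque': [-0.051, 0.016, -0.042], 'grasp_force': 0.0, 'grip_width': 0.998}
```

View pics/side0.png

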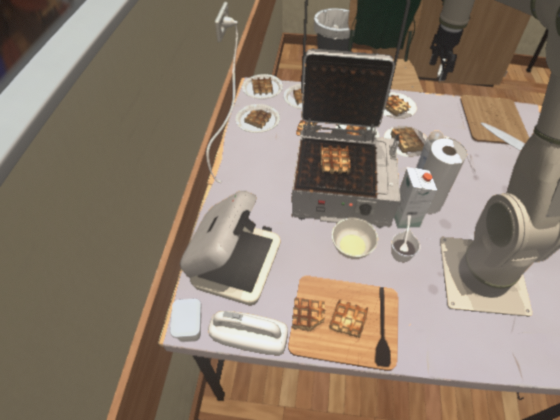

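View pics/top0.png

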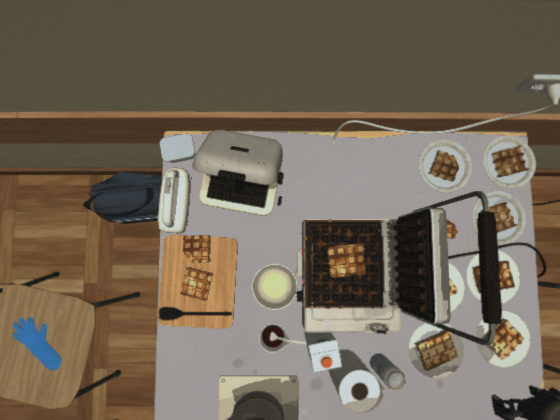

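The iron is at about (235,175) in top and (235,245) in side, with its front toward the robot. The mixer is on its left at (173,200) in top. Next I'll enlarge both views.

Run:
```python
import cv2,numpy as np
a=cv2.imread('pics/top0.png')[120:225,180:300]; b=cv2.imread('pics/side0.png')[180:310,175:305]
cv2.imwrite('pics/c1.png',np.hstack([cv2.resize(a,None,fx=3.3,fy=3.3,interpolation=2)[:346], cv2.resize(b,None,fx=3,fy=3,interpolation=2)[:346]]))
```

```text
(no output)
```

View pics/c1.png

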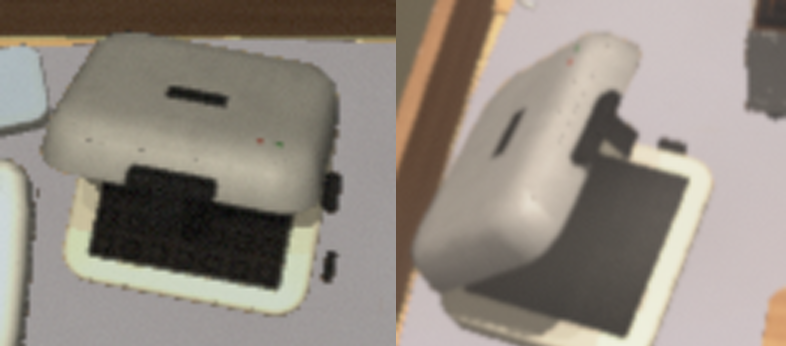

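Run:
```python
from h import *
t=dict(np.load('pics/top0.npz')); s=dict(np.load('pics/side0.npz'))
for (c,x0,x1,y0,y1,n) in [(t,195,285,170,225,'t'),(s,190,285,220,310,'s')]:
    im=c['color'];hsv=cv2.cvtColor(im,cv2.COLOR_RGB2HSV)
    for u in ([215,235,255] if n=='t' else []): print(u,[(v,im[v,u].tolist()) for v in range(196,220)])
    m=((hsv[...,0]>20)&(hsv[...,0]<45)&(hsv[...,1]>22)&(hsv[...,2]>120)).astype(np.uint8)
    z=np.zeros_like(m);z[y0:y1,x0:x1]=m[y0:y1,x0:x1]
    k,l,st,_=cv2.connectedComponentsWithStats(z); i=1+np.argmax(st[1:,4]); print(n,st[i]); M=(l==i).astype(np.uint8)
    v=im[:,:,::-1].copy(); v[M>0]=(0,0,255); cv2.imwrite(f'pics/m{n}.png',M*255)
    big=cv2.resize(np.hstack([im[:,:,::-1][y0:y1,x0:x1],v[y0:y1,x0:x1]]),None,fx=4,fy=4,interpolation=0)
    cv2.imwrite(f'pics/c2{n}.png',big)
a=cv2.imread('pics/c2t.png');b=cv2.imread('pics/c2s.png');W=max(a.shape[1],b.shape[1])
p=lambda q:cv2.copyMakeBorder(q,0,0,0,W-q.shape[1],0)
cv2.imwrite('pics/c2.png',np.vstack([p(a),p(b)]))
```

```text
215 [(196, [37, 36, 30]), (197, [39, 35, 32]), (198, [81, 80, 69]), (199, [161, 164, 141]), (200, [201, 209, 184]), (201, [206, 214, 192]), (202, [204, 213, 191]), (203, [206, 214, 192]), (204, [203, 213, 190]), (205, [199, 205, 171]), (206, [168, 163, 140]), (207, [160, 154, 151]), (208, [159, 155, 154]), (209, [159, 155, 154]), (210, [158, 154, 153]), (211, [159, 155, 154]), (212, [158, 154, 154]), (213, [160, 156, 156]), (214, [160, 156, 155]), (215, [160, 156, 154]), (216, [159, 155, 154]), (217, [158, 153, 152]), (218, [159, 153, 153]), (219, [158, 152, 151])]
235 [(196, [27, 28, 26]), (197, [37, 36, 30]), (198, [34, 34, 25]), (199, [32, 28, 26]), (200, [28, 27, 26]), (201, [37, 34, 33]), (202, [95, 99, 89]), (203, [187, 197, 175]), (204, [204, 214, 194]), (205, [204, 214, 194]), (206, [203, 213, 195]), (207, [204, 213, 193]), (208, [205, 213, 190]), (209, [196, 194, 164]), (210, [151, 145, 126]), (211, [158, 153, 149]), (212, [159, 154, 153]), (213, [158, 153, 152]), (214, [158, 154, 153]), (215, [159, 155, 153]), (216, [158, 154, 154]), (217, [157, 154, 152]), (218, [158, 154, 153]), (219, [158, 153, 153])]
255 [(196, [30, 30, 24]), (197, [38, 32, 30]), (198, [37, 33, 28]), (199, [33, 31, 26]), (200, [28, 29, 23]), (201, [29, 26, 19]), (202, [33, 28, 26]), (203, [34, 32, 29]), (204, [36, 34, 30]), (205, [52, 50, 45]), (206, [110, 112, 101]), (207, [198, 206, 189]), (208, [205, 213, 197]), (209, [205, 214, 198]), (210, [204, 213, 196]), (211, [204, 214, 195]), (212, [202, 209, 182]), (213, [178, 172, 143]), (214, [140, 128, 108]), (215, [154, 149, 147]), (216, [156, 152, 151]), (217, [155, 150, 149]), (218, [156, 150, 150]), (219, [158, 153, 151])]
t [ 196  170   81   46 1237]
s [224 229  56  73 564]
```

View pics/c2.png

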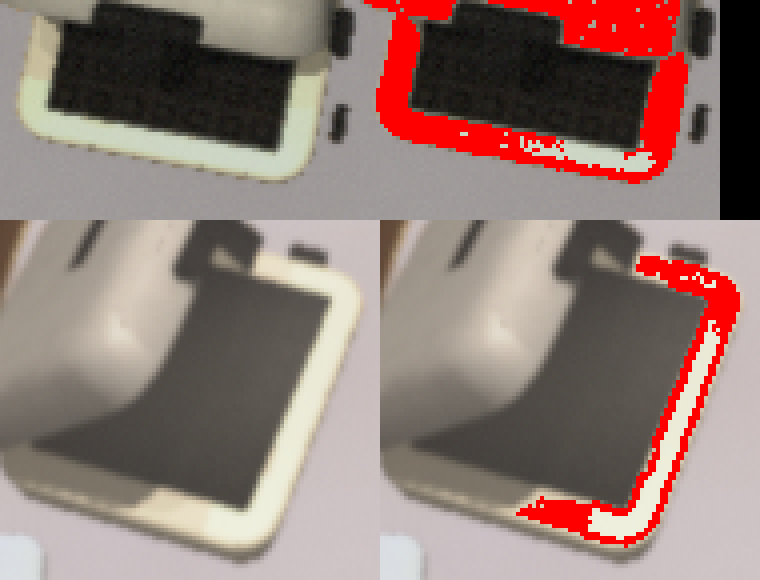

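The base is the cream frame with its front edge at rows 205–213 in top. I'll fit that edge and the side edges with z = 50 mm, in both views.

Run:
```python
from h import *
t=dict(np.load('pics/top0.npz')); s=dict(np.load('pics/side0.npz'))
def sub(p,th):  # last crossing down from bright
    i=[k for k in range(len(p)-1) if p[k]>=th>p[k+1]]
    return i[-1]+(p[i[-1]]-th)/(p[i[-1]]-p[i[-1]+1]) if i else None
def fit(P):
    P=np.array(P,float)
    for _ in range(3):
        vx,vy,x0,y0=cv2.fitLine(P[:,:2].astype(np.float32),cv2.DIST_HUBER,0,1e-4,1e-4).ravel(); r=(P[:,0]-x0)*-vy+(P[:,1]-y0)*vx; P=P[abs(r)<.004]
    return np.array([x0,y0]),np.array([vx,vy]),abs(r).max(),len(P)
g=t['color'].astype(float)[...,1]
F=[onz(t,u,200+sub(g[200:220,u],182),.049) for u in range(208,264)]
L=[onz(t,208-sub(g[v,195:209][::-1],182),v,.049) for v in range(184,196)]
Rr=[onz(t,260+sub(g[v,260:284],182),v,.049) for v in range(190,206)]
for n,P in [('front',F),('left',L),('right',Rr)]:
    p,d,e,k=fit(P); print(n,p.round(4),np.degrees(np.arctan2(d[1],d[0])).round(2),e.round(4),k)
# side view front edge: scan right from frame: saturation cue R-B
im=s['color'].astype(float); q=im[...,0]-im[...,2]; 
for v in (250,270,290): print(v,[(u,im[v,u].astype(int).tolist()) for u in range(244,284)][(0 if v==290 else 10 if v==270 else 18):][:22])
```

```text
front [0.5988 0.076 ] 79.65 0.0017 56
left [0.6563 0.1741] -14.83 0.0015 12
right [ 0.633  -0.0424] -8.31 0.0004 16
250 [(262, [95, 90, 84]), (263, [94, 89, 83]), (264, [95, 89, 84]), (265, [95, 89, 83]), (266, [96, 91, 85]), (267, [102, 97, 90]), (268, [144, 138, 122]), (269, [211, 206, 178]), (270, [231, 229, 208]), (271, [235, 233, 215]), (272, [234, 233, 214]), (273, [234, 234, 215]), (274, [234, 232, 214]), (275, [230, 226, 203]), (276, [213, 202, 178]), (277, [187, 175, 161]), (278, [191, 180, 176]), (279, [199, 187, 187]), (280, [202, 190, 190]), (281, [201, 190, 190]), (282, [201, 190, 190]), (283, [201, 190, 189])]
270 [(254, [89, 84, 78]), (255, [89, 83, 77]), (256, [89, 83, 77]), (257, [90, 84, 79]), (258, [90, 86, 79]), (259, [99, 94, 86]), (260, [149, 146, 129]), (261, [219, 218, 191]), (262, [233, 233, 214]), (263, [235, 235, 216]), (264, [235, 235, 216]), (265, [236, 235, 217]), (266, [235, 235, 216]), (267, [235, 232, 213]), (268, [228, 221, 196]), (269, [204, 191, 170]), (270, [185, 173, 164]), (271, [195, 184, 182]), (272, [201, 190, 190]), (273, [202, 191, 191]), (274, [203, 192, 191]), (275, [202, 191, 190])]
290 [(244, [130, 127, 112]), (245, [112, 111, 98]), (246, [93, 90, 81]), (247, [82, 78, 71]), (248, [77, 73, 68]), (249, [77, 72, 67]), (250, [76, 72, 67]), (251, [88, 83, 75]), (252, [145, 141, 123]), (253, [218, 217, 189]), (254, [235, 235, 216]), (255, [238, 238, 220]), (256, [237, 238, 220]), (257, [238, 239, 221]), (258, [238, 238, 220]), (259, [237, 236, 217]), (260, [233, 228, 206]), (261, [217, 207, 183]), (262, [197, 185, 175]), (263, [199, 188, 187]), (264, [204, 194, 195]), (265, [204, 194, 195])]
```

```bash
cat >> h.py <<'E'
YAW=np.radians(-10.5); O=np.array([.695,.046,0]); RZ=np.array([[np.cos(YAW),-np.sin(YAW),0],[np.sin(YAW),np.cos(YAW),0],[0,0,1]])
H=np.array([95,0,68.])
def lid(p,a):
    d=np.array(p,float)-H; c,s=np.cos(a),np.sin(a)
    return H+np.array([c*d[0]+s*d[2], d[1], -s*d[0]+c*d[2]])
def W(p): return O+RZ@np.array(p)/1000
def I(w): return RZ.T@(np.array(w)-O)*1000
E
python3 - <<'E'
from h import *
t=dict(np.load('pics/top0.npz')); s=dict(np.load('pics/side0.npz'))
for a,b in [((220.3,170.9),(234.7,234)),((245.2,174.5),(247,210.7))]:
    w,e=two(t,a,s,b); i=I(w); print(i.round(1),e.round(4))
for u,v in [(276.3,250),(268.8,270),(261.3,290)]: print('side front',I(onz(s,u,v,.049)).round(1))
for a in (.5,.6,.7,.8,.9):
    print(a,[tuple(np.round(proj(c,W(lid(p,a))),1)) for c in (t,s) for p in [(-118,-25,87),(-118,45,87),(-118,-25,73),(-118,45,73),(-121,-3,49),(-121,23,49)]], 'edge',W(lid((-92,-65,100),a)).round(3))
E
```

```text
[-29.6  41.1 219.9] 0.0039
[-32.5 -24.8 230. ] 0.011
side front [-102.7  -48.9   49. ]
side front [-103.2   16.9   49. ]
side front [-103.7   78.7   49. ]
0.5 [(np.float64(242.8), np.float64(198.7)), (np.float64(216.5), np.float64(193.8)), (np.float64(242.7), np.float64(201.8)), (np.float64(216.7), np.float64(197.0)), (np.float64(234.3), np.float64(206.5)), (np.float64(224.8), np.float64(204.7)), (np.float64(265.1), np.float64(225.8)), (np.float64(255.5), np.float64(248.7)), (np.float64(267.9), np.float64(229.4)), (np.float64(258.4), np.float64(252.2)), (np.float64(270.6), np.float64(242.2)), (np.float64(267.2), np.float64(250.7))] edge [ 0.63  -0.008  0.186]
0.6 [(np.float64(243.2), np.float64(192.9)), (np.float64(216.5), np.float64(187.9)), (np.float64(243.0), np.float64(196.6)), (np.float64(216.6), np.float64(191.6)), (np.float64(234.2), np.float64(202.0)), (np.float64(224.6), np.float64(200.2)), (np.float64(260.0), np.float64(220.4)), (np.float64(250.0), np.float64(243.4)), (np.float64(263.2), np.float64(224.0)), (np.float64(253.4), np.float64(246.9)), (np.float64(266.7), np.floa
[... 919 characters left out ...]
(np.float64(251.7), np.float64(213.3)), (np.float64(241.2), np.float64(236.3)), (np.float64(256.4), np.float64(225.9)), (np.float64(252.7), np.float64(234.5))] edge [ 0.671 -0.016  0.224]
0.9 [(np.float64(245.5), np.float64(171.5)), (np.float64(217.8), np.float64(166.4)), (np.float64(244.9), np.float64(176.5)), (np.float64(217.4), np.float64(171.4)), (np.float64(235.2), np.float64(183.8)), (np.float64(225.1), np.float64(181.9)), (np.float64(240.4), np.float64(204.8)), (np.float64(229.3), np.float64(227.7)), (np.float64(245.0), np.float64(208.2)), (np.float64(234.1), np.float64(231.1)), (np.float64(250.2), np.float64(220.5)), (np.float64(246.3), np.float64(229.1))] edge [ 0.687 -0.019  0.234]
```

```bash
sed -i 's/radians(-10.5)/radians(-10.3)/; s/\[.695,.046,0\]/[.694,.046,0]/' h.py
python3 - <<'E'
from h import *
t=dict(np.load('pics/top0.npz')); s=dict(np.load('pics/side0.npz'))
for n,a,b in [('canister',(360,391),(448,151)),('redcap',(326,363),(427,177)),('lidnear',(447,318),(388,58)),('lidfar',(447,208),(305,55))]:
    w,e=two(t,a,s,b); print(n,w.round(3),e.round(3))
for p in [(482,345),(492,320),(492,210)]: print('handle at z .4/.5/.6',[onz(t,*p,z).round(3).tolist() for z in (.4,.5,.6)])
E
```

```text
canister [ 0.139 -0.252  0.225] 0.001
redcap [ 0.197 -0.175  0.193] 0.001
lidnear [ 0.336 -0.394  0.408] 0.001
lidfar [ 0.56  -0.413  0.385] 0.002
handle at z .4/.5/.6 [[0.282, -0.466, 0.4], [0.303, -0.417, 0.5], [0.324, -0.367, 0.6]]
handle at z .4/.5/.6 [[0.332, -0.489, 0.4], [0.346, -0.437, 0.5], [0.361, -0.385, 0.6]]
handle at z .4/.5/.6 [[0.556, -0.501, 0.4], [0.544, -0.448, 0.5], [0.532, -0.394, 0.6]]
```

Request:
{"name": "jog_arm", "arguments": {"dr": [[0, 0, 0.954], [0, 0, 0.954], [0, 0, 0.954], [0, 0, 0.954], [0, 0, 0.954], [0, 0, 0.954]], "translation": [[0, 0, -0.8], [0, 0, -0.8], [0, 0, -0.8], [0, 0, -0.8], [0, 0, -0.8], [0, 0, -0.8]], "jaw": [0, 0, 0, 0, 0, 0]}}

```text
clock: 0.7
position: [0.1368, -0.6096, 0.3517]
ee_rot: [0.996, -0.091, -0.0, -0.0]
ft_force: [0.2, 0.5, -0.7]
grip_width: 0.003
grasp_force: 0.0
```

Request:
{"name": "jog_arm", "arguments": {"dr": [[0, 0, 0], [0, 0, 0], [0, 0, 0], [0, 0, 0], [0, 0, 0], [0, 0, 0], [0, 0, 0], [0, 0, 0], [0, 0, 0]], "translation": [[-0.24, -0.9, 0], [-0.24, -0.9, 0], [-0.24, -0.9, 0], [-0.24, -0.9, 0], [-0.24, -0.9, 0], [-0.24, -0.9, 0], [-0.24, -0.9, 0], [-0.24, -0.9, 0], [-0.24, -0.9, 0]], "jaw": [0, 0, 0, 0, 0, 0, 0, 0, 0]}}

```text
clock: 1.6
position: [0.1196, -0.3998, 0.351]
ee_rot: [0.996, -0.089, -0.0, -0.0]
ft_force: [-0.9, -0.7, 1.1]
grip_width: -0.003
grasp_force: 0.0
```

Request:
{"name": "jog_arm", "arguments": {"dr": [[0, 0, 0], [0, 0, 0], [0, 0, 0], [0, 0, 0], [0, 0, 0], [0, 0, 0]], "translation": [[0.907, -0.98, 0], [0.907, -0.98, 0], [0.907, -0.98, 0], [0.907, -0.98, 0], [0.907, -0.98, 0], [0.907, -0.98, 0]], "jaw": [0, 0, 0, 0, 0, 0]}}

```text
clock: 2.2
position: [0.2806, -0.2794, 0.3511]
ee_rot: [0.996, -0.089, -0.0, -0.0]
ft_force: [-0.5, -1.1, -0.5]
grip_width: 0.0
grasp_force: 0.0
```

Request:
{"name": "jog_arm", "arguments": {"dr": [[0, 0, 0], [0, 0, 0], [0, 0, 0], [0, 0, 0], [0, 0, 0], [0, 0, 0], [0, 0, 0], [0, 0, 0], [0, 0, 0], [0, 0, 0]], "translation": [[0.386, -1, 0], [0.386, -1, 0], [0.386, -1, 0], [0.386, -1, 0], [0.386, -1, 0], [0.386, -1, 0], [0.386, -1, 0], [0.386, -1, 0], [0.386, -1, 0], [0.386, -1, 0]], "jaw": [0, 0, 0, 0, 0, 0, 0, 0, 0, 0]}}

```text
clock: 3.2
position: [0.4195, -0.0506, 0.3511]
ee_rot: [0.996, -0.089, -0.0, 0.0]
ft_force: [-0.3, -0.2, -0.3]
grip_width: 0.001
grasp_force: 0.0
```

Request:
{"name": "jog_arm", "arguments": {"dr": [[0, 0, 0], [0, 0, 0], [0, 0, 0], [0, 0, 0], [0, 0, 0], [0, 0, 0], [0, 0, 0], [0, 0, 0], [0, 0, 0], [0, 0, 0]], "translation": [[0.974, -0.314, 0], [0.974, -0.314, 0], [0.974, -0.314, 0], [0.974, -0.314, 0], [0.974, -0.314, 0], [0.974, -0.314, 0], [0.974, -0.314, 0.6], [0.974, -0.314, 0.6], [0.974, -0.314, 0.6], [0.974, -0.314, 0.6]], "jaw": [0, 0, 0, 0, 0, 0, 0, 0, 0, 0]}}

```text
clock: 4.2
position: [0.6737, -0.0177, 0.2899]
ee_rot: [0.996, -0.089, -0.0, 0.0]
ft_force: [-0.3, -0.7, 0.0]
grip_width: 0.001
grasp_force: 0.0
```

Run:
```python
from h import *
t=shot('top','top1'); s=shot('side','side1'); o=manip.get_obs(); print(np.round(o['position'],4),np.round(o['ft_force'],2),I(o['position']).round(1),np.round(o['joint_pos'],2),o['clock'])
a=t['color'][120:225,180:300,::-1]; b=s['color'][170:275,175:305,::-1]
cv2.imwrite('pics/c3.png',np.hstack([cv2.resize(a,None,fx=3,fy=3,interpolation=2), cv2.resize(b,None,fx=3,fy=3,interpolation=2)]))
```

```text
[ 0.6735 -0.0173  0.2868] [ 0.58  0.29 -0.71] [ -8.8 -66.  286.8] [ 0.49  0.55 -0.84  1.18  0.4   1.57 -2.02] 4.3
```

View pics/c3.png

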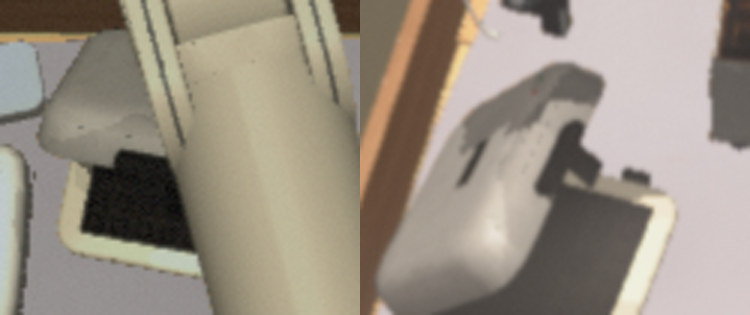

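The closed fingertips hover above the lid's right front edge, at about (550,15) in the crop's side half. I'm lowering to contact.

Request:
{"name": "jog_arm", "arguments": {"dr": [[0, 0, 0], [0, 0, 0], [0, 0, 0], [0, 0, 0], [0, 0, 0], [0, 0, 0], [0, 0, 0], [0, 0, 0], [0, 0, 0], [0, 0, 0]], "translation": [[0, 0, 0.5], [0, 0, 0.5], [0, 0, 0.5], [0, 0, 0.5], [0, 0, 0.1], [0, 0, 0.1], [0, 0, 0.1], [-0.1, 0, 0.1], [-0.1, 0, 0.1], [-0.1, 0, 0.1]], "jaw": [0, 0, 0, 0, 0, 0, 0, 0, 0, 0]}}

```text
clock: 5.3
position: [0.6652, -0.0162, 0.2263]
ee_rot: [0.996, -0.089, 0.0, 0.0]
ft_force: [0.1, -0.3, 2.0]
grip_width: -0.003
grasp_force: 0.7
```

Request:
{"name": "jog_arm", "arguments": {"dr": [[0, 0, 0], [0, 0, 0], [0, 0, 0], [0, 0, 0], [0, 0, 0], [0, 0, 0], [0, 0, 0], [0, 0, 0], [0, 0, 0]], "translation": [[-0.12, 0, 0.105], [-0.12, 0, 0.105], [-0.12, 0, 0.105], [-0.16, 0, 0.165], [-0.16, 0, 0.165], [-0.16, 0, 0.165], [-0.15, 0, 0.177], [-0.15, 0, 0.177], [-0.15, 0, 0.177]], "jaw": [0, 0, 0, 0, 0, 0, 0, 0, 0]}}

```text
clock: 6.2
position: [0.6317, -0.0099, 0.1946]
ee_rot: [0.996, -0.089, -0.001, 0.001]
ft_force: [-19.1, -0.4, 19.2]
grip_width: 0.002
grasp_force: 13.0
```

Run:
```python
from h import *
s=shot('side','side2'); o=manip.get_obs(); print(np.round(o['position'],4),np.round(o['ft_force'],2),I(o['position']).round(1),np.round(o['joint_pos'],2),o['clock'])
b=s['color'][150:290,165:325,::-1]
cv2.imwrite('pics/c4.png',cv2.resize(b,None,fx=4,fy=4,interpolation=2))
```

```text
[ 0.6309 -0.0098  0.1937] [-17.58  -0.4   17.62] [-52.1 -66.2 193.7] [ 0.56  0.5  -0.85  1.46  0.38  1.36 -2.06] 6.25
```

View pics/c4.png

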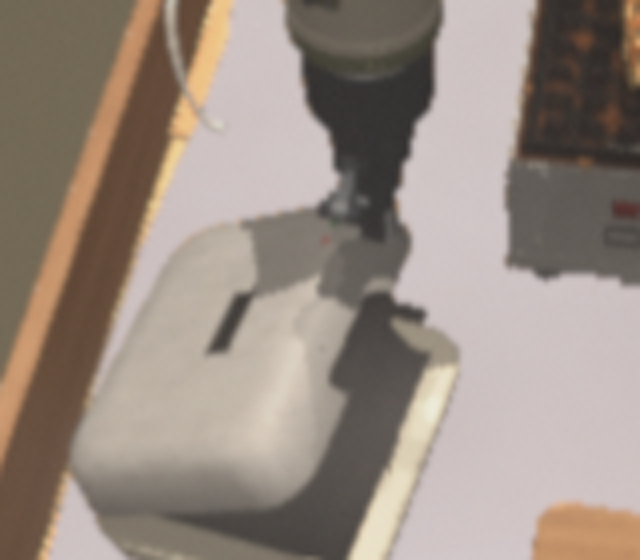

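The picture shows the lid partly lowered, with the tips at about (375,225) in the crop on its front-right corner. The 19 N along (+x, −z) points at the hinge, so the contact is too far forward. I'll back straight off and re-measure.

Request:
{"name": "jog_arm", "arguments": {"dr": [[0, 0, 0], [0, 0, 0], [0, 0, 0], [0, 0, 0], [0, 0, 0]], "translation": [[-0.1, 0, -0.3], [0, 0, -0.5], [0, 0, -0.8], [0, 0, -0.5], [0, 0, 0]], "jaw": [0, 0, 0, 0, 0]}}

```text
clock: 6.75
position: [0.6323, -0.0099, 0.2476]
ee_rot: [0.996, -0.089, 0.002, -0.0]
ft_force: [0.7, -0.2, 0.5]
grip_width: -0.001
grasp_force: 0.0
```

Run:
```python
from h import *
s=shot('side','side3'); t=shot('top','top3'); o=manip.get_obs(); print(np.round(o['position'],4),np.round(o['ft_force'],2),I(o['position']).round(1),o['clock'])
def sub(p,th):
    i=[k for k in range(len(p)-1) if p[k]>=th>p[k+1]]
    return i[-1]+(p[i[-1]]-th)/(p[i[-1]]-p[i[-1]+1])
s0=dict(np.load('pics/side0.npz'))
for n,c in (('before',s0),('now',s)):
    g=c['color'].astype(float); d=g[...,0]-g[...,2]
    print(n,[ (v,round(244+sub(g[v,244:284,1],205),2), I(onz(c,244+sub(g[v,244:284,1],205),v,.049)).round(1).tolist()) for v in (250,258,265,275,285,290)])
t0=dict(np.load('pics/top0.npz'))
for n,c in (('before',t0),('now',t)):
    g=c['color'].astype(float)[...,1]; print(n,[round(200+sub(g[200:220,u],182),2) for u in (208,213,218,223,228,233)],[round(208-sub(g[v,195:209][::-1],182),2) for v in (186,190,194)])
for a in (.4,.5,.6,.7): print(a,[tuple(np.round(proj(s,W(lid(p,a))),1).tolist()) for p in [(-118,-25,87),(-118,45,87),(-118,-25,73),(-118,45,73),(-121,-3,49),(-121,23,49)]])
cv2.imwrite('pics/c5.png',cv2.resize(s['color'][180:310,175:305,::-1],None,fx=4.5,fy=4.5,interpolation=2))
```

```text
[ 0.6313 -0.0102  0.2451] [-0.05  0.13  0.24] [-51.6 -66.5 245.1] 6.85
before [(250, np.float64(275.88), [-100.8, -48.0, 49.0]), (258, np.float64(273.23), [-101.8, -21.4, 49.0]), (265, np.float64(270.54), [-101.7, 1.5, 49.0]), (275, np.float64(266.36), [-100.8, 33.7, 49.0]), (285, np.float64(262.65), [-101.0, 64.5, 49.0]), (290, np.float64(261.09), [-101.9, 79.4, 49.0])]
now [(250, np.float64(276.04), [-101.2, -48.1, 49.0]), (258, np.float64(273.45), [-102.4, -21.6, 49.0]), (265, np.float64(269.3), [-98.6, 2.5, 49.0]), (275, np.float64(265.94), [-99.7, 34.1, 49.0]), (285, np.float64(262.5), [-100.7, 64.7, 49.0]), (290, np.float64(260.67), [-100.9, 79.7, 49.0])]
before [np.float64(204.17), np.float64(205.12), np.float64(205.48), np.float64(206.93), np.float64(207.79), np.float64(208.82)] [np.float64(201.62), np.float64(199.88), np.float64(199.41)]Traceback (most recent call last):
  File "<stdin>", line 12, in <module>
  File "<stdin>", line 5, in sub
IndexError: list index out of range
```

Run:
```python
from h import *
s=dict(np.load('pics/side3.npz'))
for a in (.4,.5,.6,.7): print(a,[tuple(np.round(proj(s,W(lid(p,a))),1).tolist()) for p in [(-118,-25,87),(-118,45,87),(-118,-25,73),(-118,45,73),(-121,-3,49),(-121,23,49)]])
cv2.imwrite('pics/c5.png',cv2.resize(s['color'][180:310,175:305,::-1],None,fx=4.5,fy=4.5,interpolation=2))
```

```text
0.4 [(269.9, 231.1), (260.7, 254.0), (272.1, 234.6), (263.0, 257.4), (274.1, 247.4), (270.8, 255.8)]
0.5 [(265.6, 225.8), (256.0, 248.7), (268.3, 229.3), (258.9, 252.2), (271.0, 242.2), (267.7, 250.6)]
0.6 [(260.4, 220.4), (250.5, 243.4), (263.6, 223.9), (254.0, 246.9), (267.1, 236.8), (263.7, 245.3)]
0.7 [(254.5, 215.0), (244.3, 238.0), (258.2, 218.6), (248.2, 241.6), (262.4, 231.4), (258.8, 239.9)]
```

View pics/c5.png

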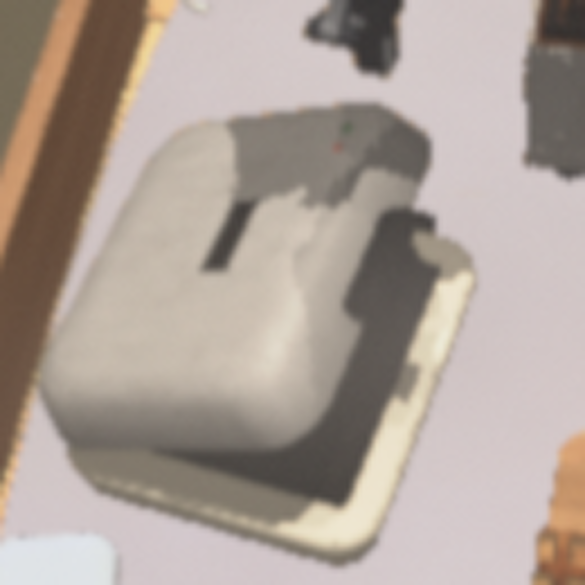

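Lip corners near (254,251) put the lid at about 0.55 rad, and the iron hasn't shifted (≤1 mm). The pads stick to the lid, so I'll go in short arc steps and correct from the force after each.

Request:
{"name": "jog_arm", "arguments": {"dr": [[0, 0, 0], [0, 0, 0], [0, 0, 0], [0, 0, 0], [0, 0, 0], [0, 0, 0]], "translation": [[0, 0, 0.7], [0, 0, 0.7], [0, 0, 0.4], [0, 0, 0.12], [0, 0, 0.05], [0, 0, 0]], "jaw": [0, 0, 0, 0, 0, 0]}}

```text
clock: 7.45
position: [0.6315, -0.0101, 0.1965]
ee_rot: [0.996, -0.089, 0.0, -0.0]
ft_force: [0.2, 0.4, -0.0]
grip_width: 0.005
grasp_force: 0.0
```

Request:
{"name": "jog_arm", "arguments": {"dr": [[0, 0, 0], [0, 0, 0], [0, 0, 0], [0, 0, 0], [0, 0, 0]], "translation": [[0, 0, 0.08], [-0.09, 0, 0.1], [-0.09, 0, 0.1], [-0.09, 0, 0.1], [0, 0, 0]], "jaw": [0, 0, 0, 0, 0]}}

```text
clock: 7.95
position: [0.6242, -0.009, 0.1863]
ee_rot: [0.996, -0.089, -0.0, 0.0]
ft_force: [-0.3, 0.4, 0.5]
grip_width: 0.001
grasp_force: 0.1
```

Request:
{"name": "jog_arm", "arguments": {"dr": [[0, 0, 0], [0, 0, 0], [0, 0, 0], [0, 0, 0], [0, 0, 0], [0, 0, 0]], "translation": [[0, 0, -0.6], [0.6, 0, -0.2], [0, 0, 0.3], [0, 0, 0.1], [0, 0, 0.1], [0, 0, 0]], "jaw": [0, 0, 0, 0, 0, 0]}}

```text
clock: 8.55
position: [0.6386, -0.0116, 0.1934]
ee_rot: [0.996, -0.089, -0.001, 0.0]
ft_force: [-0.4, -0.2, 0.2]
grip_width: 0.003
grasp_force: 0.0
```

Request:
{"name": "jog_arm", "arguments": {"dr": [[0, 0, 0], [0, 0, 0], [0, 0, 0]], "translation": [[0, 0, 0.1], [0, 0, 0.1], [0, 0, 0]], "jaw": [0, 0, 0]}}

```text
clock: 8.85
position: [0.6391, -0.0117, 0.1886]
ee_rot: [0.996, -0.089, -0.0, 0.0]
ft_force: [-0.1, 0.0, -0.3]
grip_width: 0.003
grasp_force: 0.0
```

Request:
{"name": "jog_arm", "arguments": {"dr": [[0, 0, 0], [0, 0, 0], [0, 0, 0]], "translation": [[0, 0, 0.12], [0, 0, 0.12], [0, 0, 0]], "jaw": [0, 0, 0]}}

```text
clock: 9.15
position: [0.6392, -0.0115, 0.1828]
ee_rot: [0.996, -0.089, -0.0, -0.0]
ft_force: [0.3, 0.5, 1.8]
grip_width: -0.0
grasp_force: 0.5
```

Request:
{"name": "jog_arm", "arguments": {"dr": [[0, 0, 0], [0, 0, 0], [0, 0, 0], [0, 0, 0], [0, 0, 0]], "translation": [[-0.14, 0, 0.16], [-0.14, 0, 0.17], [-0.14, 0, 0.17], [-0.14, 0, 0.17], [0, 0, 0]], "jaw": [0, 0, 0, 0, 0]}}

```text
clock: 9.65
position: [0.6246, -0.0092, 0.1654]
ee_rot: [0.996, -0.089, -0.001, 0.0]
ft_force: [-0.4, 0.0, 0.3]
grip_width: 0.002
grasp_force: 0.0
```

Request:
{"name": "jog_arm", "arguments": {"dr": [[0, 0, 0], [0, 0, 0], [0, 0, 0], [0, 0, 0]], "translation": [[-0.09, 0, 0.15], [-0.09, 0, 0.15], [-0.09, 0, 0.15], [-0.09, 0, 0.15]], "jaw": [0, 0, 0, 0]}}

```text
clock: 10.05
position: [0.6166, -0.0077, 0.151]
ee_rot: [0.996, -0.089, 0.0, 0.0]
ft_force: [-0.6, -0.2, 2.7]
grip_width: -0.003
grasp_force: 0.8
```

Run:
```python
from h import *
s=shot('side','side4'); o=manip.get_obs(); print(np.round(o['position'],4),np.round(o['ft_force'],2),I(o['position']).round(1),o['clock'])
cv2.imwrite('pics/c6.png',cv2.resize(s['color'][180:310,175:305,::-1],None,fx=4.5,fy=4.5,interpolation=2))
```

```text
[ 0.6161 -0.0076  0.1503] [ 0.5  -0.3  -0.51] [-67.1 -66.6 150.3] 10.1
```

View pics/c6.png

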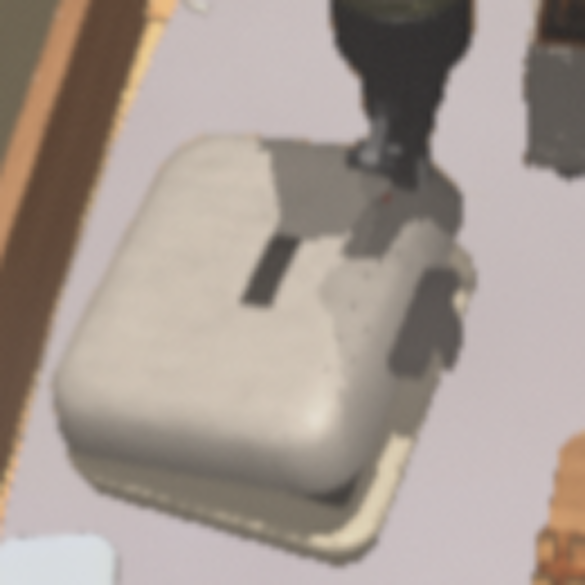

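The fingertips are at about (400,175) on the lid beside the lip, with the lid at about 0.24 rad and small forces. Continuing.

Request:
{"name": "jog_arm", "arguments": {"dr": [[0, 0, 0], [0, 0, 0], [0, 0, 0], [0, 0, 0]], "translation": [[-0.08, 0, 0.15], [-0.08, 0, 0.15], [-0.08, 0, 0.15], [-0.08, 0, 0.15]], "jaw": [0, 0, 0, 0]}}

```text
clock: 10.5
position: [0.6088, -0.006, 0.1359]
ee_rot: [0.996, -0.089, 0.0, -0.0]
ft_force: [0.6, 0.8, 1.2]
grip_width: -0.002
grasp_force: 0.6
```

Request:
{"name": "jog_arm", "arguments": {"dr": [[0, 0, 0], [0, 0, 0], [0, 0, 0], [0, 0, 0]], "translation": [[-0.05, 0, 0.12], [-0.05, 0, 0.12], [-0.05, 0, 0.12], [-0.05, 0, 0.12]], "jaw": [0, 0, 0, 0]}}

```text
clock: 10.9
position: [0.6039, -0.0052, 0.1241]
ee_rot: [0.996, -0.089, 0.0, -0.0]
ft_force: [0.6, 0.4, 1.4]
grip_width: 0.004
grasp_force: 0.6
```

Request:
{"name": "jog_arm", "arguments": {"dr": [[0, 0, 0], [0, 0, 0], [0, 0, 0], [0, 0, 0], [0, 0, 0]], "translation": [[-0.02, 0, 0.08], [-0.02, 0, 0.08], [-0.02, 0, 0.08], [-0.01, 0, 0.05], [0, 0, 0.03]], "jaw": [0, 0, 0, 0, 0]}}

```text
clock: 11.4
position: [0.602, -0.0049, 0.1161]
ee_rot: [0.996, -0.089, -0.0, 0.0]
ft_force: [-1.2, 0.1, 2.7]
grip_width: -0.003
grasp_force: 0.8
```

Request:
{"name": "jog_arm", "arguments": {"dr": [[0, 0, 0], [0, 0, 0], [0, 0, 0]], "translation": [[0, 0, 0.04], [0, 0, 0.04], [0, 0, 0]], "jaw": [0, 0, 0]}}

```text
clock: 11.7
position: [0.6022, -0.005, 0.1141]
ee_rot: [0.996, -0.089, -0.0, 0.0]
ft_force: [-0.6, -0.4, 0.4]
grip_width: 0.002
grasp_force: 0.2
```

Request:
{"name": "jog_arm", "arguments": {"dr": [[0, 0, 0], [0, 0, 0], [0, 0, 0]], "translation": [[0, 0, 0.04], [0, 0, 0.04], [0, 0, 0]], "jaw": [0, 0, 0]}}

```text
clock: 12.0
position: [0.6022, -0.005, 0.1121]
ee_rot: [0.996, -0.089, -0.0, 0.0]
ft_force: [-0.4, 0.4, 1.2]
grip_width: 0.002
grasp_force: 0.2
```

Request:
{"name": "jog_arm", "arguments": {"dr": [[0, 0, 0], [0, 0, 0], [0, 0, 0]], "translation": [[0, 0, 0.04], [0, 0, 0.02], [0, 0, 0]], "jaw": [0, 0, 0]}}

```text
clock: 12.3
position: [0.6021, -0.005, 0.1107]
ee_rot: [0.996, -0.089, -0.0, 0.0]
ft_force: [-0.9, 0.2, -0.2]
grip_width: 0.004
grasp_force: 0.3
```

Request:
{"name": "jog_arm", "arguments": {"dr": [[0, 0, 0], [0, 0, 0]], "translation": [[0, 0, 0.04], [0, 0, 0.02]], "jaw": [0, 0]}}

```text
clock: 12.5
position: [0.6024, -0.0049, 0.11]
ee_rot: [0.996, -0.089, 0.0, 0.0]
ft_force: [-5.9, -0.4, 11.4]
grip_width: 0.001
grasp_force: 5.8
```

Request:
{"name": "jog_arm", "arguments": {"dr": [[0, 0, 0], [0, 0, 0]], "translation": [[0, 0, 0.04], [0, 0, 0.02]], "jaw": [0, 0]}}

```text
clock: 12.7
position: [0.6024, -0.0049, 0.1097]
ee_rot: [0.996, -0.089, 0.0, 0.0]
ft_force: [-10.4, -1.5, 22.8]
grip_width: 0.003
grasp_force: 11.9
```

The lid is on its stop: force rises sharply at z = 0.110. Now I lift off, move in front of the catch and tilt 45°.

Request:
{"name": "jog_arm", "arguments": {"dr": [[0, 0, 0], [0, 0, 0], [0, 0, 0], [0, 0, 0], [0, 0, 0], [0, 0, 0], [0, 0, 0], [0, 0, 0]], "translation": [[0, 0, -0.2], [0, 0, -0.6], [0, 0, -1], [0, 0, -1], [-0.94, -0.77, 0], [-0.94, -0.77, 0], [-0.94, -0.77, 0], [-0.94, -0.77, 0]], "jaw": [0, 0, 0, 0, 0, 0, 0, 0]}}

```text
clock: 13.5
position: [0.5228, 0.0885, 0.1785]
ee_rot: [0.996, -0.089, 0.0, 0.0]
ft_force: [0.4, -0.3, 1.1]
grip_width: -0.004
grasp_force: 0.0
```

Request:
{"name": "jog_arm", "arguments": {"dr": [[0, 0.9, 0], [0, 0.9, 0], [0, 0.9, 0], [0, 0.9, 0], [0, 0.9, 0], [0, 0.9, 0]], "translation": [[0, 0, 0], [0, 0, 0], [0, 0, 0], [0, 0, 0], [0, 0, 0], [0, 0, 0]], "jaw": [0, 0, 0, 0, 0, 0]}}

```text
clock: 14.1
position: [0.5237, 0.0878, 0.1786]
ee_rot: [0.978, -0.087, 0.188, 0.017]
ft_force: [-0.2, -0.5, -0.1]
grip_width: 0.001
grasp_force: 0.0
```

Request:
{"name": "jog_arm", "arguments": {"dr": [[0, 0.95, 0], [0, 0.95, 0], [0, 0.95, 0], [0, 0.95, 0], [0, 0.95, 0], [0, 0.95, 0], [0, 0, 0]], "translation": [[0, 0, 0], [0, 0, 0], [0, 0, 0], [0, 0, 0], [0, 0, 0], [0, 0, 0], [0, 0, 0]], "jaw": [0, 0, 0, 0, 0, 0, 0]}}

```text
clock: 14.8
position: [0.5224, 0.0872, 0.1773]
ee_rot: [0.922, -0.082, 0.377, 0.036]
ft_force: [0.0, -1.1, 0.3]
grip_width: 0.005
grasp_force: 0.0
```

Run:
```python
from h import *
from scipy.spatial.transform import Rotation as Ro
s=shot('side','side5'); o=manip.get_obs(); print(np.round(o['position'],4),np.round(o['ft_force'],2),I(o['position']).round(1),o['clock'],np.round(o['joint_pos'],2))
print((RZ.T@Ro.from_quat(o['ee_rot']).as_matrix()).round(3))
print([tuple(np.round(proj(s,W(p)),1).tolist()) for p in [(-118,-25,87),(-118,45,87),(-121,-3,49),(-121,23,49)]])
cv2.imwrite('pics/c7.png',cv2.resize(s['color'][200:320,185:345,::-1],None,fx=5,fy=5,interpolation=2))
```

```text
[0.5231 0.0871 0.178 ] [ 0.69 -0.49  0.39] [-175.5    9.9  178. ] 14.85 [ 0.77 -0.37 -1.15  2.33  0.31  0.34 -2.48]
[[ 0.714  0.001  0.7  ]
 [ 0.003 -1.    -0.002]
 [ 0.7    0.003 -0.714]]
[(279.3, 251.0), (270.9, 273.3), (277.9, 265.5), (274.9, 273.6)]
```

View pics/c7.png

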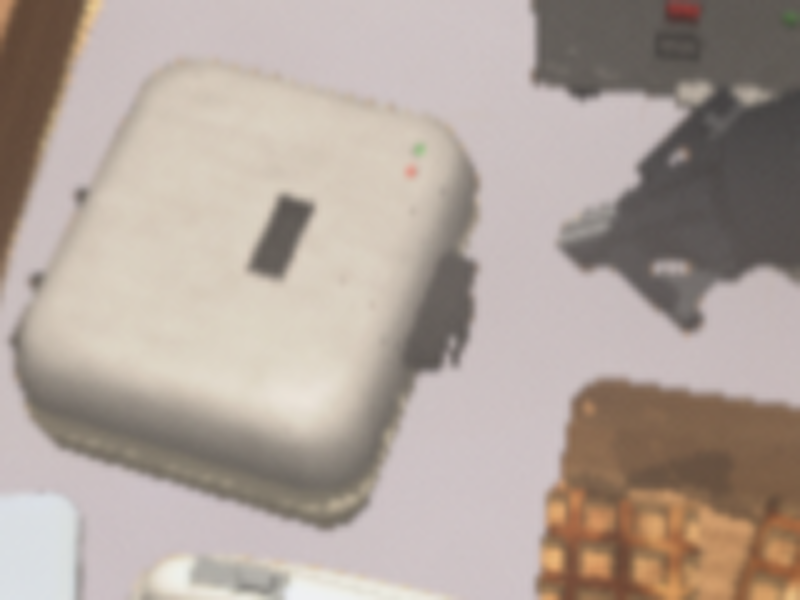

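The lid is fully shut. The lip is at about (440,310) with the tongue hanging in front of it, and the fingers are tilted in front. The projections of the lip and tongue agree to about 2 mm. Now I'll advance and lower, watching the joint margins.

Request:
{"name": "jog_arm", "arguments": {"dr": [[0, 0, 0], [0, 0, 0], [0, 0, 0], [0, 0, 0]], "translation": [[0.566, 0, 0.566], [-0.7, 0, 0.7], [-0.7, 0, 0.7], [0, 0, 0]], "jaw": [0, 0, 0, 0]}}

```text
clock: 15.25
position: [0.5379, 0.0776, 0.1337]
ee_rot: [0.922, -0.085, 0.375, 0.034]
ft_force: [0.4, 0.3, 0.2]
grip_width: 0.0
grasp_force: 0.0
```

```bash
cat > st.py <<'E'
from h import *
from scipy.spatial.transform import Rotation as Ro
o=manip.get_obs(); print(I(o['position']).round(1),'F',(RZ.T@o['ft_force']).round(1),o['clock'],np.round(o['joint_pos'],2))
print((RZ.T@Ro.from_quat(o['ee_rot']).as_matrix()).round(3).tolist())
E
python3 st.py
```

```text
[-159.2    3.2  133.7] F [0.4 0.4 0.2] 15.25 [ 1.13 -0.35 -1.47  2.34  0.43  0.2  -2.6 ]
[[0.716, -0.003, 0.698], [-0.003, -1.0, -0.002], [0.698, -0.001, -0.716]]
```

q3 and q7 have reached their limits. The closed gripper is symmetric, so I'll back off and spin it half a turn about tool z.

Request:
{"name": "jog_arm", "arguments": {"dr": [[0, 0, 0], [0, 0, 0], [0, 0, -1], [0, 0, -1], [0, 0, -1], [0, 0, -1], [0, 0, -1], [0, 0, -1], [0, 0, -1], [0, 0, -1]], "translation": [[0.7, 0, -0.7], [0, 0, -0.7], [0, 0, 0], [0, 0, 0], [0, 0, 0], [0, 0, 0], [0, 0, 0], [0, 0, 0], [0, 0, 0], [0, 0, 0]], "jaw": [0, 0, 0, 0, 0, 0, 0, 0, 0, 0]}}

```text
clock: 16.25
position: [0.5272, 0.0856, 0.1692]
ee_rot: [0.909, 0.177, 0.353, 0.135]
ft_force: [-0.3, -0.2, -0.1]
grip_width: -0.001
grasp_force: 0.0
```

```bash
python3 st.py
```

```text
[-171.1    9.1  169.2] F [-0.2 -0.3 -0.1] 16.25 [ 0.69 -0.28 -1.1   2.33  0.58  0.35 -2.15]
[[0.603, 0.384, 0.699], [0.534, -0.846, 0.005], [0.593, 0.37, -0.715]]
```

Request:
{"name": "jog_arm", "arguments": {"dr": [[0, 0, -1], [0, 0, -1], [0, 0, -1], [0, 0, -1], [0, 0, -1], [0, 0, -1], [0, 0, -1], [0, 0, -1], [0, 0, -1], [0, 0, -1]], "translation": [[0, 0, 0], [0, 0, 0], [0, 0, 0], [0, 0, 0], [0, 0, 0], [0, 0, 0], [0, 0, 0], [0, 0, 0], [0, 0, 0], [0, 0, 0]], "jaw": [0, 0, 0, 0, 0, 0, 0, 0, 0, 0]}}

```text
clock: 17.25
position: [0.5273, 0.0854, 0.1691]
ee_rot: [0.794, 0.477, 0.285, 0.247]
ft_force: [-0.4, -0.2, -0.2]
grip_width: 0.001
grasp_force: 0.0
```

Request:
{"name": "jog_arm", "arguments": {"dr": [[0, 0, -1], [0, 0, -1], [0, 0, -1], [0, 0, -1], [0, 0, -1], [0, 0, -1], [0, 0, -1], [0, 0, -1], [0, 0, -1], [0, 0, -1]], "translation": [[0, 0, 0], [0, 0, 0], [0, 0, 0], [0, 0, 0], [0, 0, 0], [0, 0, 0], [0, 0, 0], [0, 0, 0], [0, 0, 0], [0, 0, 0]], "jaw": [0, 0, 0, 0, 0, 0, 0, 0, 0, 0]}}

```text
clock: 18.25
position: [0.5273, 0.0853, 0.1689]
ee_rot: [0.582, 0.72, 0.183, 0.33]
ft_force: [0.5, -0.1, 0.1]
grip_width: -0.002
grasp_force: 0.0
```

Request:
{"name": "jog_arm", "arguments": {"dr": [[0, 0, -1], [0, 0, -1], [0, 0, -1], [0, 0, -1], [0, 0, -1], [0, 0, -1], [0, 0, -1], [0, 0, -1], [0, 0, -1], [0, 0, -1]], "translation": [[0, 0, 0], [0, 0, 0], [0, 0, 0], [0, 0, 0], [0, 0, 0], [0, 0, 0], [0, 0, 0], [0, 0, 0], [0, 0, 0], [0, 0, 0]], "jaw": [0, 0, 0, 0, 0, 0, 0, 0, 0, 0]}}

```text
clock: 19.25
position: [0.5273, 0.0852, 0.1689]
ee_rot: [0.301, 0.876, 0.059, 0.373]
ft_force: [0.2, 1.2, 0.4]
grip_width: -0.001
grasp_force: 0.0
```

Request:
{"name": "jog_arm", "arguments": {"dr": [[0, 0, -1], [0, 0, -1], [0, 0, -1], [0, 0, -1], [0, 0, -1], [0, 0, -1], [0, 0, -1], [0, 0, 0]], "translation": [[0, 0, 0], [0, 0, 0], [0, 0, 0], [0, 0, 0], [0, 0, 0], [0, 0, 0], [0, 0, 0], [0, 0, 0]], "jaw": [0, 0, 0, 0, 0, 0, 0, 0]}}

```text
clock: 20.05
position: [0.5272, 0.0851, 0.1688]
ee_rot: [0.081, 0.922, -0.033, 0.376]
ft_force: [-0.0, 0.0, 0.6]
grip_width: 0.003
grasp_force: 0.0
```

```bash
python3 st.py
```

```text
[-171.1    8.7  168.8] F [-0.   0.   0.6] 20.05 [ 0.2  -0.19 -0.69  2.35  0.87  0.46  0.17]
[[-0.715, -0.005, 0.699], [-0.003, 1.0, 0.004], [-0.699, 0.001, -0.715]]
```

Request:
{"name": "jog_arm", "arguments": {"dr": [[0, 0, 0], [0, 0, 0], [0, 0, 0], [0, 0, 0]], "translation": [[-0.6, 0.05, 0.6], [0.66, 0, 0.66], [0.66, 0, 0.66], [0, 0, 0]], "jaw": [0, 0, 0, 0]}}

```text
clock: 20.45
position: [0.5464, 0.0817, 0.1187]
ee_rot: [0.083, 0.923, -0.033, 0.374]
ft_force: [-0.5, -0.1, -0.7]
grip_width: 0.005
grasp_force: 0.0
```

```bash
python3 st.py
```

```text
[-151.6    8.7  118.7] F [-0.5 -0.2 -0.7] 20.45 [ 0.25 -0.01 -0.75  2.35  1.27  0.46 -0.19]
[[-0.717, -0.002, 0.697], [-0.0, 1.0, 0.003], [-0.697, 0.002, -0.717]]
```

Request:
{"name": "jog_arm", "arguments": {"dr": [[0, 0, 0], [0, 0, 0], [0, 0, 0], [0, 0, 0], [0, 0, 0]], "translation": [[0.47, 0.05, 0.47], [0.47, 0, 0.47], [0.47, 0, 0.47], [0.47, 0, 0.47], [0, 0, 0]], "jaw": [0, 0, 0, 0, 0]}}

```text
clock: 20.95
position: [0.5464, 0.0828, 0.0538]
ee_rot: [0.083, 0.923, -0.033, 0.375]
ft_force: [0.2, -0.1, -0.7]
grip_width: 0.005
grasp_force: 0.0
```

```bash
python3 st.py
```

```text
[-151.8    9.8   53.8] F [ 0.2 -0.  -0.7] 20.95 [ 0.22  0.19 -0.75  2.38  1.68  0.57 -0.58]
[[-0.716, -0.002, 0.698], [-0.001, 1.0, 0.002], [-0.698, 0.001, -0.716]]
```

Request:
{"name": "jog_arm", "arguments": {"dr": [[0, 0, 0], [0, 0, 0], [0, 0, 0], [0, 0, 0], [0, 0, 0], [0, 0, 0], [0, 0, 0]], "translation": [[-0.13, 0, 0.13], [-0.13, 0, 0.13], [-0.13, 0, 0.13], [-0.13, 0, 0.13], [-0.055, 0, 0.055], [-0.055, 0, 0.055], [0, 0, 0]], "jaw": [0, 0, 0, 0, 0, 0, 0]}}

```text
clock: 21.65
position: [0.5688, 0.0789, 0.0546]
ee_rot: [0.082, 0.922, -0.033, 0.376]
ft_force: [-0.5, -0.7, -0.2]
grip_width: -0.001
grasp_force: 0.0
```

```bash
python3 st.py
```

```text
[-129.    10.    54.6] F [-0.3 -0.8 -0.2] 21.65 [ 0.23  0.23 -0.72  2.34  1.7   0.56 -0.55]
[[-0.715, -0.003, 0.7], [-0.001, 1.0, 0.003], [-0.7, 0.002, -0.715]]
```

Request:
{"name": "jog_arm", "arguments": {"dr": [[0, 0, 0], [0, 0, 0], [0, 0, 0], [0, 0, 0], [0, 0, 0]], "translation": [[-0.05, 0, 0.06], [-0.05, 0, 0.06], [-0.05, 0, 0.06], [0, 0, 0], [0, 0, 0]], "jaw": [0, 0, 0, 0, 0]}}

```text
clock: 22.15
position: [0.5745, 0.078, 0.0539]
ee_rot: [0.082, 0.922, -0.033, 0.376]
ft_force: [0.3, 0.2, -1.1]
grip_width: -0.001
grasp_force: 0.3
```

Request:
{"name": "jog_arm", "arguments": {"dr": [[0, 0, 0], [0, 0, 0], [0, 0, 0]], "translation": [[-0.055, 0, 0.055], [-0.055, 0, 0.055], [0, 0, 0]], "jaw": [0, 0, 0]}}

```text
clock: 22.45
position: [0.5785, 0.0773, 0.054]
ee_rot: [0.082, 0.922, -0.033, 0.376]
ft_force: [-0.6, 0.5, -0.9]
grip_width: 0.001
grasp_force: 0.5
```

```bash
python3 st.py
```

```text
[-119.2   10.1   54. ] F [-0.7  0.4 -0.9] 22.45 [ 0.23  0.25 -0.71  2.32  1.71  0.56 -0.54]
[[-0.715, -0.003, 0.7], [-0.001, 1.0, 0.003], [-0.7, 0.002, -0.715]]
```

Request:
{"name": "jog_arm", "arguments": {"dr": [[0, 0, 0], [0, 0, 0], [0, 0, 0]], "translation": [[-0.04, 0, 0.04], [-0.04, 0, 0.04], [-0.03, 0, 0.03]], "jaw": [0, 0, 0]}}

```text
clock: 22.75
position: [0.5812, 0.0769, 0.053]
ee_rot: [0.082, 0.923, -0.032, 0.375]
ft_force: [-9.8, 2.0, 0.9]
grip_width: 0.0
grasp_force: 3.9
```

Request:
{"name": "jog_arm", "arguments": {"dr": [[0, 0, 0], [0, 0, 0]], "translation": [[-0.04, 0, 0.04], [-0.04, 0, 0.04]], "jaw": [0, 0]}}

```text
clock: 22.95
position: [0.5833, 0.0766, 0.0524]
ee_rot: [0.081, 0.923, -0.032, 0.375]
ft_force: [-10.1, 1.3, -0.2]
grip_width: 0.0
grasp_force: 4.2
```

```bash
python3 st.py
```

```text
[-114.3   10.3   52.4] F [-10.1  -0.5  -0.2] 22.95 [ 0.24  0.26 -0.71  2.31  1.72  0.56 -0.54]
[[-0.717, -0.004, 0.697], [-0.002, 1.0, 0.004], [-0.697, 0.002, -0.717]]
```

Request:
{"name": "jog_arm", "arguments": {"dr": [[0, 0, 0], [0, 0, 0], [0, 0, 0], [0, 0, 0], [0, 0, 0], [0, 0, 0]], "translation": [[0.06, 0, -0.06], [0.15, 0, -0.15], [0.4, 0, -0.4], [0.5, 0, -0.5], [0.5, 0, -0.5], [0, 0, 0]], "jaw": [0, 0, 0, 0, 0, 0]}}

```text
clock: 23.55
position: [0.5292, 0.0878, 0.0563]
ee_rot: [0.081, 0.922, -0.032, 0.378]
ft_force: [-0.4, -0.2, -0.4]
grip_width: 0.001
grasp_force: 0.0
```

Run:
```python
import st
from h import *
s=shot('side','side6'); w=shot('wrist','wrist6'); s5=dict(np.load('pics/side5.npz'))
g0=cv2.cvtColor(s5['color'],6+1).astype(float)[205:300,190:265]; g1=cv2.cvtColor(s['color'],7).astype(float)[205:300,190:265]
print('lid shift px side',cv2.phaseCorrelate(g0,g1,cv2.createHanningWindow(g0.shape[::-1],cv2.CV_64F)))
H0=lambda a:np.array([-117,0,83.])+np.array([0,0,0])
def tong(y,d,z,a): # local offset from pivot
    c,q=np.cos(a),np.sin(a); return (-117+c*d-q*z, y, 83+q*d+c*z)
for a in (0,.3,.61): print(a,'wrist',[tuple(np.round(proj(w,W(tong(y,-5,-33,a))),0).tolist()) for y in (-3,23)],'side',[tuple(np.round(proj(s,W(tong(y,-5,-33,a))),1).tolist()) for y in (-3,23)])
print('lip wrist',[tuple(np.round(proj(w,W(p)),0).tolist()) for p in [(-118,-25,87),(-118,45,87),(-118,-25,73),(-118,45,73),(-101,-90,50),(-101,110,50)]])
cr=lambda c:cv2.resize(c['color'][230:290,240:300,::-1],(290,290),interpolation=2)
cv2.imwrite('pics/c8.png',np.hstack([cv2.resize(w['color'][:,:,::-1],(500,375)),np.vstack([cr(s5),cr(s)])[:580,:][:,:]][::-1][1:]) if 0 else np.hstack([np.vstack([cv2.resize(w['color'][:,:,::-1],(500,375)),np.zeros((205,500,3),np.uint8)]),np.vstack([cr(s5),cr(s)])]))
```

```text
[-169.7   11.7   56.3] F [-0.3 -0.2 -0.4] 23.55 [ 0.3   0.17 -0.86  2.42  1.67  0.59 -0.6 ]
[[-0.712, -0.005, 0.702], [-0.002, 1.0, 0.005], [-0.702, 0.003, -0.712]]
lid shift px side ((0.007797566093650232, -0.39869359851830666), 0.9442020734168376)
0 wrist [(253.0, 285.0), (293.0, 285.0)] side [(278.2, 265.4), (275.2, 273.5)]
0.3 wrist [(253.0, 289.0), (292.0, 289.0)] side [(274.7, 264.4), (271.7, 272.5)]
0.61 wrist [(254.0, 296.0), (291.0, 296.0)] side [(271.2, 262.9), (268.1, 271.0)]
lip wrist [(215.0, 347.0), (330.0, 347.0), (217.0, 323.0), (328.0, 323.0), (132.0, 292.0), (413.0, 292.0)]
```

View pics/c8.png

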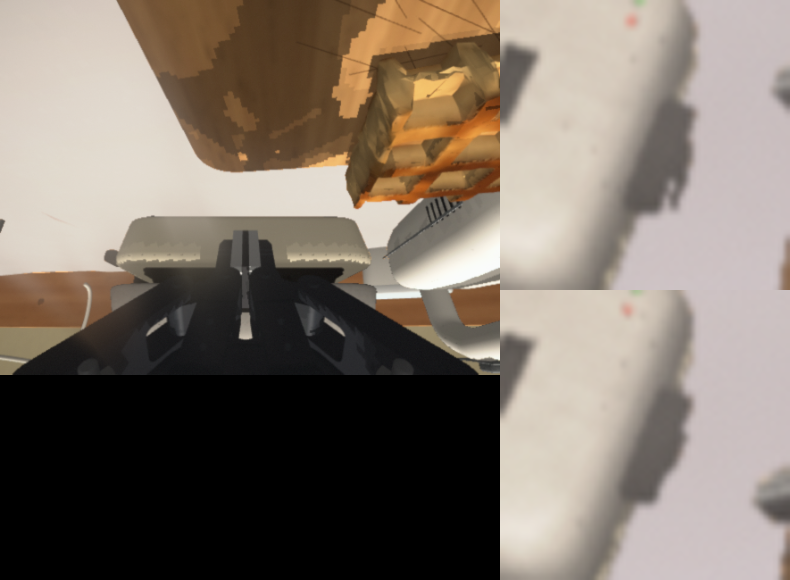

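The tongue has swung in: it shows in the upper right crop at (672,190) and is gone in the lower one. The lid is shut and the iron hasn't visibly shifted. I'll press once more slowly to confirm the stop.

Request:
{"name": "jog_arm", "arguments": {"dr": [[0, 0, 0], [0, 0, 0], [0, 0, 0], [0, 0, 0], [0, 0, 0], [0, 0, 0]], "translation": [[-0.35, 0, 0.35], [-0.35, 0, 0.35], [-0.35, 0, 0.35], [-0.2, 0, 0.2], [-0.1, 0, 0.1], [0, 0, 0]], "jaw": [0, 0, 0, 0, 0, 0]}}

```text
clock: 24.25
position: [0.5762, 0.0777, 0.0537]
ee_rot: [0.082, 0.922, -0.033, 0.376]
ft_force: [0.3, -0.0, -0.2]
grip_width: 0.001
grasp_force: 0.0
```

```bash
python3 st.py
```

```text
[-121.6   10.1   53.7] F [ 0.3  0.  -0.2] 24.25 [ 0.31  0.26 -0.8   2.32  1.72  0.58 -0.54]
[[-0.715, -0.003, 0.699], [-0.001, 1.0, 0.003], [-0.699, 0.002, -0.715]]
```

Request:
{"name": "jog_arm", "arguments": {"dr": [[0, 0, 0], [0, 0, 0], [0, 0, 0], [0, 0, 0]], "translation": [[-0.035, 0, 0.08], [-0.035, 0, 0.08], [-0.028, 0, 0.028], [0, 0, 0]], "jaw": [0, 0, 0, 0]}}

```text
clock: 24.65
position: [0.5809, 0.0769, 0.0523]
ee_rot: [0.082, 0.922, -0.033, 0.376]
ft_force: [-0.5, -0.3, 0.5]
grip_width: -0.002
grasp_force: 0.0
```

Request:
{"name": "jog_arm", "arguments": {"dr": [[0, 0, 0], [0, 0, 0]], "translation": [[-0.028, 0, 0.028], [0, 0, 0]], "jaw": [0, 0]}}

```text
clock: 24.85
position: [0.582, 0.0767, 0.0524]
ee_rot: [0.082, 0.922, -0.033, 0.376]
ft_force: [-0.0, 0.1, 0.5]
grip_width: -0.001
grasp_force: 0.0
```

Request:
{"name": "jog_arm", "arguments": {"dr": [[0, 0, 0], [0, 0, 0]], "translation": [[-0.028, 0, 0.028], [0, 0, 0]], "jaw": [0, 0]}}

```text
clock: 25.05
position: [0.583, 0.0765, 0.0523]
ee_rot: [0.082, 0.922, -0.033, 0.376]
ft_force: [-0.2, 0.9, 0.1]
grip_width: -0.0
grasp_force: 0.0
```

```bash
python3 st.py
```

```text
[-114.7   10.2   52.3] F [-0.3  0.8  0.1] 25.05 [ 0.31  0.28 -0.79  2.31  1.73  0.59 -0.53]
[[-0.715, -0.003, 0.699], [-0.001, 1.0, 0.003], [-0.7, 0.002, -0.715]]
```

Request:
{"name": "jog_arm", "arguments": {"dr": [[0, 0, 0], [0, 0, 0]], "translation": [[-0.02, 0, 0.02], [0, 0, 0]], "jaw": [0, 0]}}

```text
clock: 25.25
position: [0.5834, 0.0765, 0.0521]
ee_rot: [0.082, 0.922, -0.033, 0.376]
ft_force: [-1.3, 0.2, -0.1]
grip_width: 0.001
grasp_force: 0.6
```

Request:
{"name": "jog_arm", "arguments": {"dr": [[0, 0, 0], [0, 0, 0]], "translation": [[-0.02, 0, 0.02], [0, 0, 0]], "jaw": [0, 0]}}

```text
clock: 25.45
position: [0.5837, 0.0765, 0.0518]
ee_rot: [0.082, 0.922, -0.032, 0.376]
ft_force: [-4.1, 1.5, -0.5]
grip_width: 0.001
grasp_force: 2.0
```

Request:
{"name": "jog_arm", "arguments": {"dr": [[0, 0, 0], [0, 0, 0]], "translation": [[-0.02, 0, 0.02], [0, 0, 0]], "jaw": [0, 0]}}

```text
clock: 25.65
position: [0.5841, 0.0764, 0.0515]
ee_rot: [0.082, 0.923, -0.032, 0.376]
ft_force: [-6.2, 0.5, 0.0]
grip_width: -0.003
grasp_force: 2.8
```

The force now holds statically at about 6 N, so something is on a stop. To make sure it is the catch and not the lip, I'll back off, tilt 8° more to clear the lip, and press again.

Request:
{"name": "jog_arm", "arguments": {"dr": [[0, 0, 0], [0, 0, 0], [0, -1, 0], [0, -1, 0], [0, 0, 0]], "translation": [[0.1, 0, -0.1], [0.15, 0, -0.15], [0, 0, 0], [0, 0, 0], [0, 0, 0]], "jaw": [0, 0, 0, 0, 0]}}

```text
clock: 26.15
position: [0.5748, 0.0781, 0.051]
ee_rot: [0.079, 0.894, -0.038, 0.439]
ft_force: [-1.1, 0.9, -0.2]
grip_width: -0.002
grasp_force: 0.0
```

```bash
python3 st.py
```

```text
[-123.    10.2   51. ] F [-1.3  0.7 -0.2] 26.15 [ 0.27  0.34 -0.81  2.39  2.02  0.78 -0.84]
[[-0.611, -0.005, 0.791], [-0.002, 1.0, 0.004], [-0.791, 0.001, -0.611]]
```

Request:
{"name": "jog_arm", "arguments": {"dr": [[0, 0, 0], [0, 0, 0], [0, 0, 0]], "translation": [[-0.1, 0, 0.127], [-0.1, 0, 0.127], [0, 0, 0]], "jaw": [0, 0, 0]}}

```text
clock: 26.45
position: [0.5849, 0.0763, 0.0527]
ee_rot: [0.08, 0.894, -0.038, 0.439]
ft_force: [-1.5, 1.0, -1.1]
grip_width: -0.001
grasp_force: 1.0
```

Request:
{"name": "jog_arm", "arguments": {"dr": [[0, 0, 0], [0, 0, 0]], "translation": [[-0.024, 0, 0.032], [0, 0, 0]], "jaw": [0, 0]}}

```text
clock: 26.65
position: [0.5852, 0.0762, 0.0524]
ee_rot: [0.08, 0.894, -0.038, 0.439]
ft_force: [-3.9, 1.4, -0.7]
grip_width: 0.001
grasp_force: 1.9
```

Request:
{"name": "jog_arm", "arguments": {"dr": [[0, 0, 0], [0, 0, 0]], "translation": [[-0.024, 0, 0.032], [0, 0, 0]], "jaw": [0, 0]}}

```text
clock: 26.85
position: [0.5857, 0.0761, 0.0519]
ee_rot: [0.079, 0.894, -0.038, 0.439]
ft_force: [-6.9, 0.9, -0.3]
grip_width: -0.003
grasp_force: 2.9
```

```bash
python3 st.py
```

```text
[-111.9   10.2   51.9] F [-7.  -0.4 -0.3] 26.85 [ 0.28  0.35 -0.8   2.37  2.03  0.77 -0.82]
[[-0.612, -0.003, 0.791], [-0.001, 1.0, 0.004], [-0.791, 0.002, -0.612]]
```

Contact comes at TCP x ≈ −112 mm, where a fully-in catch predicts −112.5 at this tilt, and it holds 7 N. That means the catch is on its stop, so I draw back.

Request:
{"name": "jog_arm", "arguments": {"dr": [[0, 0, 0], [0, 0, 0], [0, 0, 0], [0, 0, 0], [0, 0, 0], [0, 0, 0], [0, 0, 0]], "translation": [[0.05, 0, -0.07], [0.1, 0, -0.3], [0, 0, -0.8], [0, 0, -0.8], [0, 0, -0.5], [0, 0, 0], [0, 0, 0]], "jaw": [0, 0, 0, 0, 0, 0, 0]}}

```text
clock: 27.55
position: [0.5479, 0.0861, 0.0581]
ee_rot: [0.071, 0.9, -0.047, 0.428]
ft_force: [-0.0, -0.2, 0.2]
grip_width: -0.004
grasp_force: 0.0
```

Run:
```python
import st
from h import *
s=shot('side','side7'); s6=dict(np.load('pics/side6.npz')); s5=dict(np.load('pics/side5.npz'))
f=lambda c,a:cv2.cvtColor(c['color'],7).astype(float)[a[0]:a[1],a[2]:a[3]]
for n,a in (('iron',(205,300,190,262)),('board/waffles',(285,365,290,395)),('mixer',(308,360,205,290))):
    for k,r in (('s0',dict(np.load('pics/side0.npz'))),('s5',s5),('s6',s6)):
        x,y=f(r,a),f(s,a); print(n,k,np.round(cv2.phaseCorrelate(x,y,cv2.createHanningWindow(x.shape[::-1],cv2.CV_64F))[0],2))
```

```text
[-150.9   13.3   58.1] F [ 0.  -0.2  0.2] 27.55 [ 0.68  0.52 -1.29  2.42  1.96  0.98 -0.62]
[[-0.629, -0.012, 0.777], [-0.026, 1.0, -0.006], [-0.777, -0.024, -0.629]]
iron s0 [ 1.25 19.22]
iron s5 [-0.96 -0.42]
iron s6 [-0.35 -0.13]
board/waffles s0 [-0.03 -0.02]
board/waffles s5 [0.04 0.24]
board/waffles s6 [-0.02  0.11]
mixer s0 [ 0.03 -0.  ]
mixer s5 [-0.04 -0.04]
mixer s6 [-0.01 -0.06]
```

```bash
python3 -c "
from workcell import manip
print(manip.hand_in())"
```

```text
the job is handed in; nothing more can be done
None
```

The lid is shut on its stop, the catch was then pressed in to its stop, the arm is drawn back and the job is handed in (27.6 s); the lid push briefly reached about 27 N mid-way and 25 N at the stop, more than gentle, and the iron slid about 2–3 mm.

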